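# Wet a freshly formed splint with disinfectant

## Robot

A 6-joint arm with a two-finger parallel gripper is mounted at the origin on the work surface. World frame = base frame: x ahead of the robot, y to its left, z up, the work surface at z = 0. Lengths are in mm, angles in rad, forces in N, time in s.
With the tool pointing down it reaches from about 325 to 775 mm from the base axis. Payload 5.5 kg.
Tool frame: the origin (TCP) lies at the very end of the fingers, on their centre line; the grasp point (between the pads) lies 19 mm behind it; z points along the fingers, x is the direction in which the jaws open and shut, and the axes are right-handed (so a half turn about z gives the same grasp; the last joint's range is limited). The gripper opens to 88 mm and grips with 3 to 60 N. Pads are 20 mm wide; open, the fingers measure 115 mm over their backs; the gripper's body (75 mm by 178 mm) begins 61 mm behind the grasp point.
Start: joints at [1.112, 0.091, 1.231, -0, 1.82, -0.057], TCP at [234.651, 552.227, 183.731] pointing down, gripper open.
Joint ranges: [-2.87, 2.87], [-0.86, 2.18], [0.17, 2.46], [-1.51, 4.65], [0.06, 2.69], [-2.65, 2.65]. Speed limits (rad/s): [2.57, 2.57, 3.01, 3.14, 3.14, 3.14].

## Interface

Orientations are given as a unit quaternion [x, y, z, w].
In Python, from bench import robot, read_camera, camera_params, workorder gives the robot as it stands.
- The arm moves only by the tool step_arm, never from a script. Its argument "plan" is a list of rows, each an object of numbers: "ax", "ay", "az": the turn, a rotation vector about the tool's x, y, z in degrees; "tx", "ty", "tz": the shift along the tool's x, y, z in cm; "gripper": the finger opening in cm, from 0 to 8.78. In form: [{"ax": .., "ay": .., "az": .., "tx": .., "ty": .., "tz": .., "gripper": ..}, ...]. A call has 1 to 12 rows; each row shifts and turns the pose as measured when the row begins, along the tool's axes as they then stand; what a row does not reach is not made up. A row lasts 1/10 s, in which the tool goes at most 50 mm and 8.59 degrees, less where a joint would pass 70% of its speed; a pose out of reach is approached as far as the arm can. A call with a gripper value outside its range is refused whole. The fingers move at their own pace and stop on an object; "squeeze" is the grip in N (left out, the last holds). Time passes only in rows, so rows that do not move let the fingers close. It gives the time, the measured TCP pose, the force and the opening at its end, in the units of the state.
- robot.get_state(): the state, without advancing time (a new reading comes with each control period).
- read_camera(name): name is "scene" or "top"; returns (picture, depth): 480x640x3 uint8, blue, green, red; 480x640 float32, mm along the optical axis (not along the pixel's ray), 0 where there is no reading.
- camera_params(name): a dict with "camera_matrix" (3x3 intrinsics, pixels), "R" (3x3) and "t" (3): a world point X has camera coordinates R X + t. Camera axes: x right, y down, z forward; pixel columns grow to the right and rows downward; lengths in mm; the calibration is good to about 2 mm. A picture is of the moment at which its call begins. camera_params takes no time and is no camera call.
- workorder.sign_off(): hands the job in, once; it reports no verdict.
The state is a dict: "clock": time; "joint_pos": joint angles; "joint_vel": joint speeds; "effort": joint torques, N m; "tool_pos": TCP position; "orientation": TCP orientation; "ft_force": force on the tool from outside, world axes, zero at the start; "torque": the same for the moment, N m; "grip_width": finger opening in mm.
Only numpy, scipy, OpenCV 4.12 (cv2) and the standard library are available. Lean on these libraries where they do the work, as an engineer would, in place of code of your own. Each camera call takes 0.05 s, during which the arm holds its last target. There are 200 camera calls.

## Task

Lift the white gutter splint out of the forming mould and set it down gently, open side up, so that it lies flat inside the drip tray of the spray station. Let go of it, then press the bottle's nozzle cap all the way down and let it spring back up, as if to spray the splint with disinfectant. Do not press the cap before the splint is in the tray, and leave the cup, jar and dish where they are.

Things in the scene. Friction and masses are not known exactly. Their poses are not given: they have to be found in the camera images.
- mould: Fixed dark steel forming mould: a block 190 mm long (its x axis) x 106 mm wide (y) x 30 mm high, with an open-topped cavity in the middle of its top, 136 x 56 mm and 13 mm deep. Origin at the centre of the underside; z up. It stands left or right of the spray station, at varying yaw.
- splint: Loose white plastic trough, open top, 120 g: 130 mm long (x) x 50 wide (y) x 45 high; 4 mm walls, parallel and upright from 8 mm up; +x end closed by a heel plate. Origin at the centre of its underside, z up out of the open side. Starts in the mould along the mould's x, underside 17 mm above the work surface, walls 32 mm proud of the mould; grip across the outer walls. Either way round in the tray.
- station: Fixed spray station: an aluminium base plate 124 mm (its x axis) x 300 mm (y) x 6 mm, carrying a white bottle at its +y end (axis at x = 0, y = +105 mm; radius 36 mm) with the sprung nozzle cap on top, and a shallow drip tray beside it towards -y. Origin at the centre of the underside; z up.
- tray (a point): Centre of the drip tray's flat floor, 6 mm above the work surface, 150 mm from the bottle's axis; axes as those of the station. Inside the tray measures 104 mm (x) x 184 mm (y), with a rim 8 mm high and 3 mm thick, so the splint fits only lengthwise, with its long axis along the station's y axis.
- cap_top (a point): Centre of the flat round top (38 mm diameter) of the grey nozzle cap, 206 mm above the work surface when up; it moves with the cap. A short spout 58 mm long sticks out from the side of the cap over the near end of the tray, 6 to 22 mm below the cap's top.
- cap (a joint): Travel of the nozzle cap: 0 = up (released), 0.010 m = fully down against its stop. It is pressed straight down against a spring: about 3 N to start it, 8 N when fully down; it springs back by itself.
- steel_cup: Bystander: round open steel cup, 76 mm across, 55 mm high. Origin at the centre of its underside.
- jar: Bystander: brown glass jar with a black lid, 64 mm across, 85 mm high. Origin at the centre of its underside.
- dish: Bystander: open rectangular steel dish, 75 x 150 x 35 mm. Origin at the centre of its underside.
Not all that is in view belongs to the job. Of the things shaped like the splint, the white one is meant.

How it is judged:
By the outcome, as a careful person would: the job done as asked, in the order asked, and still so for the second after the job is handed in, with the robot touching nothing.
It also fails if it takes over 56 s, if anything falls off the work surface, if the arm or the gripper's body presses on something with over 40 N, if the wrist force passes 120 N, or if a joint passes its speed limit or range.

## Working session

There is one attempt and no reset: what is moved stays moved. The work goes in short steps, Python scripts to look and compute and a tool call to move; the robot and the scene stay as the last step left them, time stands still between calls to the robot, and variables do not carry over. Pictures are saved under pics/ and viewed, about 8 in all and at most 12, crops included, and the job is handed in when it is done.

Besides the shell and the picture viewer there is one more tool, called as a command line: name --argument value ..., lists and objects as JSON in quotes. step_arm: Moves the arm, as the interface text tells. Its arguments: {"type":"object","properties":{"plan":{"type":"array","items":{"type":"object","properties":{"ax":{"type":"number"},"ay":{"type":"number"},"az":{"type":"number"},"tx":{"type":"number"},"ty":{"type":"number"},"tz":{"type":"number"},"gripper":{"type":"number"}}}},"squeeze":{"type":"number"}},"required":["plan"]}

```bash
ls; mkdir -p pics
python3 - <<'E'
from bench import robot, read_camera, camera_params
import cv2,numpy as np
print(robot.get_state())
for n in("scene","top"):
    p,d=read_camera(n); cv2.imwrite(f"pics/{n}0.png",p); np.save(f"pics/{n}0.npy",d)
    print(n,camera_params(n))
E
```

```text
pics
{'clock': 0.0, 'joint_pos': array([ 1.11229965e+00,  9.18782672e-02,  1.23188278e+00,  1.38988927e-06,
        1.81981301e+00, -5.66889061e-02]), 'joint_vel': array([-0.00011986, -0.00093409,  0.00019305, -0.00111912,  0.00167104,
        0.00185567]), 'effort': array([ 9.46288274e-04, -4.46446466e+01, -4.06450474e+01,  6.98815472e-02,
        2.92648858e-02, -1.81886862e-04]), 'tool_pos': array([234.47668515, 551.87503885, 182.59710584]), 'orientation': array([ 8.33990735e-01,  5.51777558e-01, -8.56220747e-04,  4.98373569e-04]), 'ft_force': array([-0.14722198,  0.12310855,  0.4852258 ]), 'torque': array([ 0.00142214,  0.01549778, -0.05356427]), 'grip_width': 87.75705799851417}
scene {'camera_matrix': array([[446.40633237,   0.        , 312.76170969],
       [  0.        , 446.40633237, 243.65674587],
       [  0.        ,   0.        ,   1.        ]]), 'R': array([[-0.03286934,  0.99923384,  0.02124451],
       [ 0.60714622,  0.03684725, -0.79373531],
       [-0.79390999, -0.01319103, -0.6078922 ]]), 't': array([  59.09120977, -230.55118335, 1461.22929   ])}
top {'camera_matrix': array([[491.64721645,   0.        , 327.6269807 ],
       [  0.        , 491.64721645, 241.15317887],
       [  0.        ,   0.        ,   1.        ]]), 'R': array([[-0.02858596, -0.99959034,  0.00141068],
       [-0.9796504 ,  0.02773518, -0.19878595],
       [ 0.19866539, -0.00706446, -0.98004192]]), 't': array([ -35.70931467,  607.8928291 , 1043.49282119])}
```

View pics/scene0.png

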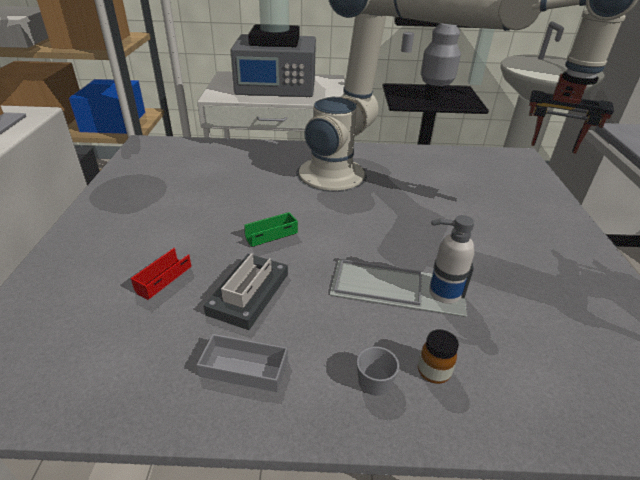

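View pics/top0.png

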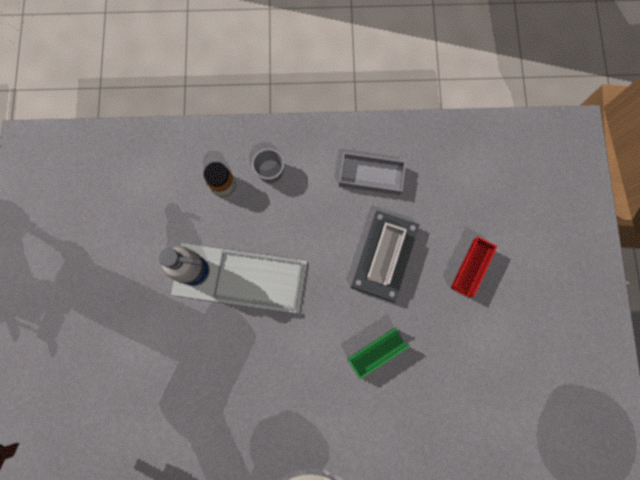

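The scene view shows the white splint in the dark mould (about 248,282), red and green decoys, the tray at about (378,283), and the bottle at about (455,262). The top view has the splint at (387,253), the tray at (262,281), and the cap at (168,257). Next I'll measure from depth and enlarge crops.

```bash
cat > h.py <<'E'
import numpy as np,cv2
from bench import robot, read_camera, camera_params
def cloud(n,d):
    c=camera_params(n);K,R,t=c["camera_matrix"],c["R"],c["t"]
    v,u=np.mgrid[:480,:640]
    P=np.stack([(u-K[0,2])/K[0,0]*d,(v-K[1,2])/K[1,1]*d,d],-1)
    return (P-t)@R      # world xyz per pixel
def px2w(n,u,v,z):
    c=camera_params(n);K,R,t=c["camera_matrix"],c["R"],c["t"]
    o=-R.T@t; r=R.T@np.linalg.inv(K)@[u,v,1]
    return (o+r*(z-o[2])/r[2])[:2]
def w2px(n,X):
    c=camera_params(n);q=c["camera_matrix"]@(c["R"]@np.array(X,float)+c["t"]);return q[:2]/q[2]
def rect(m):
    return cv2.minAreaRect(m.astype(np.float32))
E
python3 - <<'E'
from h import *
for n in("top","scene"):
    p=cv2.imread(f"pics/{n}0.png");d=np.load(f"pics/{n}0.npy");W=cloud(n,d);z=W[...,2]
    reg={"top":dict(sp=(350,420,210,300),st=(165,315,235,320),cap=(150,190,240,270)),"scene":dict(sp=(200,292,250,330),st=(325,472,250,318),cap=(452,476,214,240))}[n]
    def sub(k):
        a,b,c,e=reg[k];s=np.zeros(z.shape,bool);s[c:e,a:b]=1;return s&(d>0)
    print(n,"table z",np.median(z[400:440,100:120] if n=="top" else z[380:420,100:140]))
    m=sub("sp")&(z>40)&(z<80);print("splint",rect(W[m][:,:2]),m.sum(),np.percentile(z[m],[5,50,95]))
    m=sub("sp")&(z>22)&(z<80);print("mould",rect(W[m][:,:2]),m.sum())
    m=sub("cap")&(z>195)&(z<215);print("cap",W[m].mean(0) if m.any() else None,m.sum(),rect(W[m][:,:2]) if m.any() else 0)
    m=sub("st")&(z>3)&(z<18);print("plate",rect(W[m][:,:2]),m.sum(),np.percentile(z[m],[5,50,95]))
p=cv2.imread("pics/top0.png")
cv2.imwrite("pics/c1.png",cv2.resize(p[200:325,150:430],None,fx=2.85,fy=2.85,interpolation=cv2.INTER_CUBIC))
E
```

```text
top table z 1.0168566852663936
splint ((576.1351928710938, -184.40829467773438), (50.55678939819336, 130.4027862548828), 69.5091781616211) 355 [42.65754865 61.67532107 65.9992273 ]
mould ((576.5097045898438, -184.8870391845703), (106.13668060302734, 190.72695922851562), 69.45787048339844) 3345
cap [552.96648658 251.61376763 205.52908363] 381 ((556.1929321289062, 248.24008178710938), (36.78547668457031, 56.83030700683594), 11.444816589355469)
plate ((540.6170043945312, 156.82899475097656), (353.36651611328125, 197.1793975830078), 88.38089752197266) 6799 [ 3.39148565  6.92376517 12.64296349]
scene table z 0.9010746900794808
splint ((576.8713989257812, -185.1918487548828), (52.374900817871094, 134.36412048339844), 68.98452758789062) 801 [41.53305618 54.76561587 63.83417548]
mould ((576.7095947265625, -185.76316833496094), (109.24906921386719, 193.87973022460938), 69.69307708740234) 2996
cap [560.77819395 254.51835864 204.17107661] 259 ((556.0418090820312, 257.1234130859375), (37.6749153137207, 38.120826721191406), 40.19887924194336)
plate ((517.8667602539062, 154.2038116455078), (233.08392333984375, 344.4706115722656), 2.9832420349121094) 4525 [ 3.61596809  7.264807   14.8080512 ]
```

View pics/c1.png

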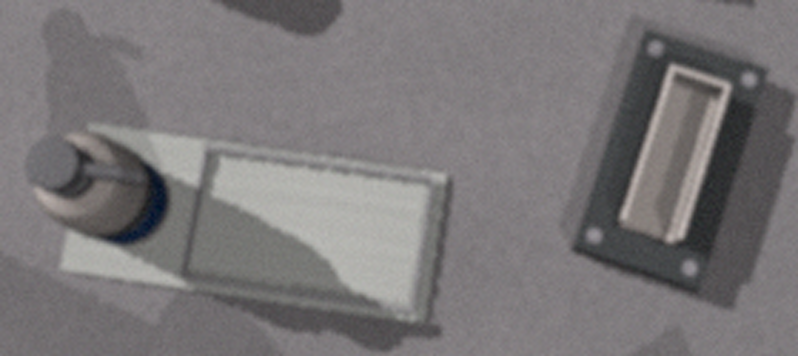

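The crop shows the tray rim outer corners at roughly (205,150), (448,176), (430,320), (182,275), and the plate's left corners at (90,122) and (62,270). The cap top is near (53,163).

Run:
```python
from h import *
f=lambda u,v,z:px2w("top",150+(u+.5)/2.85-.5,200+(v+.5)/2.85-.5,z)
Q=np.array([f(205,150,14),f(448,176,14),f(430,320,14),f(182,275,14)]);print("rim",Q,Q.mean(0))
ang=lambda a:np.degrees(np.arctan2(a[1],a[0]))
print([ang(a) for a in (Q[0]-Q[1],Q[3]-Q[2],Q[1]-Q[2],Q[0]-Q[3])],[np.linalg.norm(a) for a in (Q[0]-Q[1],Q[3]-Q[2],Q[1]-Q[2],Q[0]-Q[3])])
print("plate L",f(90,122,6),f(62,270,6),"cap",f(53,163,206))
# plate points: bright/greenish plate by depth with colour, robust
for n,b in(("top",(160,312,238,318)),("scene",(326,470,256,316))):
    p=cv2.imread(f"pics/{n}0.png").astype(int);d=np.load(f"pics/{n}0.npy");W=cloud(n,d);z=W[...,2]
    s=np.zeros(z.shape,bool);s[b[2]:b[3],b[0]:b[1]]=1
    m=(s&(z>3.5)&(z<20)).astype(np.uint8);m=cv2.morphologyEx(m,cv2.MORPH_OPEN,np.ones((3,3)))
    k,l,st,_=cv2.connectedComponentsWithStats(m);i=1+st[1:,4].argmax();print(n,"plate",rect(W[l==i][:,:2]),st[i])
    c=np.hypot(W[...,0]-556,W[...,1]-256)<30
    for lo in(202,204):
        mm=c&(z>lo)&(z<212);print("cap",lo,mm.sum(),cv2.minEnclosingCircle(W[mm][:,:2].astype(np.float32)),W[mm].mean(0))
```

```text
rim [[596.63012938 194.6650232 ]
 [569.45808284  -3.71225963]
 [453.43918955  13.01760988]
 [494.99001987 211.69002008]] [528.62935541 103.91509838]
[np.float64(82.20064099592389), np.float64(78.18728887942119), np.float64(-8.205462820558429), np.float64(-9.508924690383)] [np.float64(200.22953442283168), np.float64(202.9709291435755), np.float64(117.21890689616437), np.float64(103.05611276971395)]
plate L [624.36364956 291.80251737] [502.56509983 310.73407334] cap [554.99014339 256.75554821]
top plate ((537.0540771484375, 155.43325805664062), (300.6486511230469, 124.30120849609375), 80.0949935913086) [ 171  246  136   68 5276]
cap 202 298 ((553.9660034179688, 252.1160888671875), 25.702463150024414) [554.28948116 256.6854691  207.11154027]
cap 204 279 ((556.7317504882812, 251.07786560058594), 25.245685577392578) [554.63067584 257.53431034 207.37652083]
scene plate ((536.4868774414062, 154.27809143066406), (301.2323303222656, 133.1520233154297), 79.30907440185547) [ 330  260  137   56 4196]
cap 202 188 ((555.921630859375, 252.762939453125), 22.373878479003906) [558.23850441 255.86954042 206.360189  ]
cap 204 170 ((555.8970947265625, 257.17913818359375), 19.446044921875) [557.48521295 256.5753291  206.7287322 ]
```

```bash
cat >> h.py <<'E'
from scipy.spatial.transform import Rotation as Ro
def go(x,y,z,phi):   # remaining shift (tool axes, cm) and turn (deg, tool axes) to TCP x,y,z with jaw axis at phi deg, tool down
    s=robot.get_state();R=Ro.from_quat(s["orientation"])
    T=Ro.from_matrix(np.array([[np.cos(a:=np.radians(phi)),np.sin(a),0],[np.sin(a),-np.cos(a),0],[0,0,-1]]))
    D=R.inv().apply(np.array([x,y,z])-s["tool_pos"])/10
    print("t",round(float(s["clock"]),2),"pos",s["tool_pos"].round(1),"shift cm now",D.round(2),"after turn",T.inv().apply(np.array([x,y,z])-s["tool_pos"]).round(0)/10,
     "turn",np.degrees((R.inv()*T).as_rotvec()).round(2),"F",s["ft_force"].round(1),"w",round(float(s["grip_width"]),1),"q6",s["joint_pos"][[0,5]].round(2))
E
python3 -c "
from h import *
go(576.4,-185,300,69.5)"
```

```text
t 0.1 pos [234.5 551.9 182.7] shift cm now [-54.47  60.28 -11.64] after turn [-57.1  57.8 -11.7] turn [-0.01  0.1  -2.52] F [ 0.   0.1 -0.1] w 88.0 q6 [ 1.11 -0.06]
```

step_arm --plan '[{"tz": -4}, {"tz": -4}, {"tz": -4}, {"tx": -2.7, "ty": 3}, {"tx": -2.7, "ty": 3}, {"tx": -2.7, "ty": 3}, {"tx": -2.7, "ty": 3}, {"tx": -2.7, "ty": 3}, {"tx": -2.7, "ty": 3}, {"tx": -2.7, "ty": 3}, {"tx": -2.7, "ty": 3}, {"tx": -2.7, "ty": 3}]' --squeeze 25

```text
invalid input
```

step_arm --plan '[{"ax": 0, "ay": 0, "az": 0, "tx": 0, "ty": 0, "tz": -4, "gripper": 8.7}, {"ax": 0, "ay": 0, "az": 0, "tx": 0, "ty": 0, "tz": -4, "gripper": 8.7}, {"ax": 0, "ay": 0, "az": 0, "tx": 0, "ty": 0, "tz": -4, "gripper": 8.7}, {"ax": 0, "ay": 0, "az": 0, "tx": -2.7, "ty": 3, "tz": 0, "gripper": 8.7}, {"ax": 0, "ay": 0, "az": 0, "tx": -2.7, "ty": 3, "tz": 0, "gripper": 8.7}, {"ax": 0, "ay": 0, "az": 0, "tx": -2.7, "ty": 3, "tz": 0, "gripper": 8.7}, {"ax": 0, "ay": 0, "az": 0, "tx": -2.7, "ty": 3, "tz": 0, "gripper": 8.7}, {"ax": 0, "ay": 0, "az": 0, "tx": -2.7, "ty": 3, "tz": 0, "gripper": 8.7}]' --squeeze 25

```text
clock: 0.9
tool_pos: [320.5, 367.2, 299.5]
orientation: [0.832, 0.555, -0.008, 0.004]
ft_force: [0.9, 0.2, 0.1]
grip_width: 87.0
```

step_arm --plan '[{"ax": 0, "ay": 0, "az": 0, "tx": -2.7, "ty": 3, "tz": 0, "gripper": 8.7}, {"ax": 0, "ay": 0, "az": 0, "tx": -2.7, "ty": 3, "tz": 0, "gripper": 8.7}, {"ax": 0, "ay": 0, "az": 0, "tx": -2.7, "ty": 3, "tz": 0, "gripper": 8.7}, {"ax": 0, "ay": 0, "az": 0, "tx": -2.7, "ty": 3, "tz": 0, "gripper": 8.7}, {"ax": 0, "ay": 0, "az": 0, "tx": -2.7, "ty": 3, "tz": 0, "gripper": 8.7}, {"ax": 0, "ay": 0, "az": 0, "tx": -2.7, "ty": 3, "tz": 0, "gripper": 8.7}, {"ax": 0, "ay": 0, "az": 0, "tx": -2.7, "ty": 3, "tz": 0, "gripper": 8.7}, {"ax": 0, "ay": 0, "az": 0, "tx": -2.7, "ty": 3, "tz": 0, "gripper": 8.7}, {"ax": 0, "ay": 0, "az": 0, "tx": -2.7, "ty": 3, "tz": 0, "gripper": 8.7}, {"ax": 0, "ay": 0, "az": 0, "tx": -2.7, "ty": 3, "tz": 0, "gripper": 8.7}, {"ax": 0, "ay": 0, "az": 0, "tx": -2.7, "ty": 3, "tz": 0, "gripper": 8.7}, {"ax": 0, "ay": 0, "az": 0, "tx": -2.7, "ty": 3, "tz": 0, "gripper": 8.7}]'

```text
clock: 2.1
tool_pos: [533.0, -89.7, 300.3]
orientation: [0.831, 0.556, -0.01, 0.003]
ft_force: [0.6, 0.4, 0.8]
grip_width: 87.2
```

```bash
python3 -c "
from h import *
go(576.4,-185,120,69.5)"
```

```text
t 2.1 pos [533.  -89.7 300.3] shift cm now [-6.79  7.76 18.12] after turn [-7.4  7.4 18. ] turn [-0.35  1.12 -1.98] F [0.6 0.4 0.8] w 87.2 q6 [-0.22 -1.4 ]
```

step_arm --plan '[{"ax": -0.35, "ay": 1.1, "az": -2, "tx": 0, "ty": 0, "tz": 0, "gripper": 8.7}, {"ax": 0, "ay": 0, "az": 0, "tx": -2.5, "ty": 2.5, "tz": 3, "gripper": 8.7}, {"ax": 0, "ay": 0, "az": 0, "tx": -2.5, "ty": 2.5, "tz": 3, "gripper": 8.7}, {"ax": 0, "ay": 0, "az": 0, "tx": -2.4, "ty": 2.4, "tz": 3, "gripper": 8.7}, {"ax": 0, "ay": 0, "az": 0, "tx": 0, "ty": 0, "tz": 3, "gripper": 8.7}, {"ax": 0, "ay": 0, "az": 0, "tx": 0, "ty": 0, "tz": 3, "gripper": 8.7}, {"ax": 0, "ay": 0, "az": 0, "tx": 0, "ty": 0, "tz": 3, "gripper": 8.7}, {"ax": 0, "ay": 0, "az": 0, "tx": 0, "ty": 0, "tz": 0, "gripper": 8.7}]'

```text
clock: 2.9
tool_pos: [576.3, -194.5, 107.5]
orientation: [0.824, 0.567, -0.003, -0.004]
ft_force: [-0.4, -0.0, -0.7]
grip_width: 87.2
```

```bash
python3 -c "
from h import *
go(576.4,-185,36,69.5)
p,d=read_camera('scene');cv2.imwrite('pics/s1.png',cv2.resize(p[170:350,160:340],None,fx=3,fy=3))
"
```

```text
t 2.9 pos [ 576.3 -194.5  107.5] shift cm now [ 0.9  -0.27  7.15] after turn [ 0.9 -0.3  7.1] turn [-0.51  0.   -0.39] F [-0.4 -0.  -0.7] w 87.2 q6 [-0.38 -1.59]
```

View pics/s1.png

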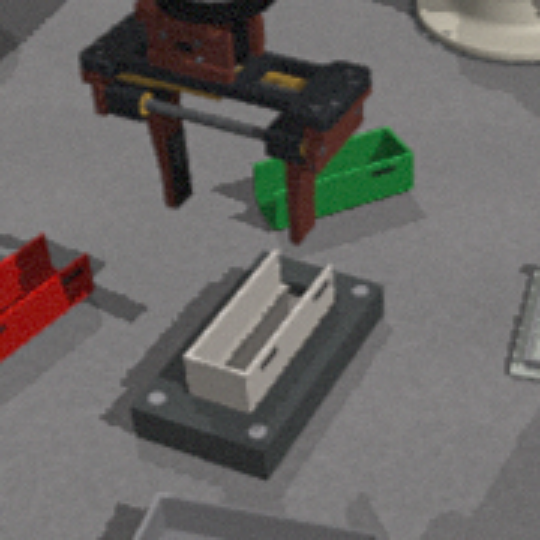

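The crop shows the open fingers level across the splint walls, with tips near (180,205) and (300,240) in the crop. They look offset towards the robot, so I'll check by projection.

```bash
python3 -c "
from h import *
print(w2px('scene',[576.3,-194.5,107.5]),w2px('scene',[576.4,-185,62]))
p,d=read_camera('scene')
W=cloud('scene',d)
for v,u in((235,220),(246,260),(247,260),(230,220)): print(u,v,W[v,u].round(0))
p,d=read_camera('top');cv2.imwrite('pics/t1.png',cv2.resize(p[180:320,320:460],None,fx=4,fy=4))
go(576.4,-185,36,69.5)
"
```

```text
[240.68576907 256.39723017] [246.65810752 272.87390822]
220 235 [ 565. -236.  153.]
260 246 [ 604. -148.  159.]
260 247 [ 603. -148.  156.]
220 230 [ 561. -236.  163.]
t 3.05 pos [ 579.5 -195.5  115.2] shift cm now [ 0.87 -0.68  7.92] after turn [ 0.9 -0.7  7.9] turn [ 0.14  0.02 -0.37] F [-0.1 -0.2  0.1] w 86.9 q6 [-0.38 -1.59]
```

View pics/t1.png

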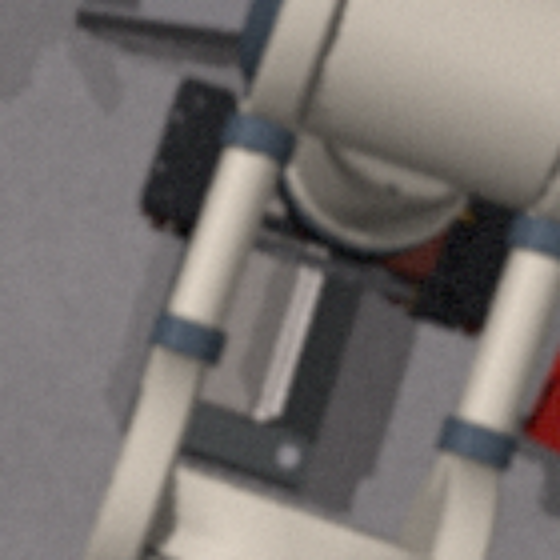

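The top view shows the gripper over the mould's +x half, with the right splint wall visible at crop (290,340). Depth puts the fingertips higher than the reported TCP, so I'll check this against the first picture.

```bash
python3 -c "
from h import *
print('start proj',w2px('scene',[234.5,552,182.7]))
d=np.load('pics/scene0.npy');W=cloud('scene',d)
for u,v in((536,140),(537,143),(575,147),(576,150)): print(u,v,W[v,u].round(0))
p,d=read_camera('scene');cv2.imwrite('pics/s2full.png',p)
W=cloud('scene',d)
print(robot.get_state())
for u,vs in((220,range(228,262,3)),(260,range(240,275,3))):
  for v in vs: print(u,v,W[v,u].round(0),p[v,u])
"
```

```text
start proj [546.95790159 161.51189437]
536 140 [-898. 1074. -251.]
537 143 [-904. 1087. -270.]
575 147 [263. 591. 238.]
576 150 [263. 596. 230.]
{'clock': 3.1, 'joint_pos': array([-3.80721971e-01,  1.15760872e-01,  1.32337278e+00, -2.11773396e-04,
        1.69792618e+00, -1.58751190e+00]), 'joint_vel': array([ 0.0032874 , -0.01090453, -0.01398151, -0.00018696, -0.00286738,
       -0.00082308]), 'effort': array([-1.07987544e-01, -4.40654147e+01, -3.91739953e+01, -2.48315296e-02,
        7.28934654e-02, -3.51019548e-05]), 'tool_pos': array([ 580.02448603, -195.62043109,  116.32626216]), 'orientation': array([0.82341956, 0.56742849, 0.00116724, 0.00194555]), 'ft_force': array([-0.06992832,  0.05064931,  0.58047438]), 'torque': array([-0.01643228, -0.03646938, -0.01876081]), 'grip_width': 86.89495756718792}
220 228 [ 560. -235.  168.] [20 19 16]
220 231 [ 564. -235.  163.] [23 25 24]
220 234 [ 565. -235.  156.] [56 53 57]
220 237 [ 368. -291.   -0.] [123 122 123]
220 240 [ 383. -288.    1.] [120 122 122]
220 243 [ 397. -285.    2.] [123 124 125]
220 246 [ 407. -283.    0.] [124 123 125]
220 249 [1302.  -31.  704.] [124 125 125]
220 252 [ 431. -278.   -0.] [125 124 125]
220 255 [ 446. -275.    3.] [122 122 120]
220 258 [ 456. -273.    1.] [123 125 127]
220 261 [ 467. -271.    0.] [121 116 121]
260 240 [ 602. -147.  172.] [34 44 78]
260 243 [ 604. -147.  166.] [43 46 81]
260 246 [ 602. -148.  158.] [44 55 89]
260 249 [ 416. -179.    2.] [109 110 110]
260 252 [ 425. -178.    0.] [109 108 114]
260 255 [ 436. -177.   -1.] [109 111 114]
260 258 [ 486. -169.   31.] [74 76 72]
260 261 [ 498. -167.   31.] [79 79 76]
260 264 [ 512. -166.   34.] [71 69 68]
260 267 [ 512. -166.   25.] [33 38 34]
260 270 [ 564. -158.   61.] [167 172 179]
260 273 [ 570. -157.   57.] [141 146 149]
```

```bash
python3 -c "
from h import *
p,d=read_camera('scene');W=cloud('scene',d)
for u,vs in((262,range(196,250,3)),(215,range(196,240,4)),(240,range(180,226,4))):
  print(u,[(v,*W[v,u].round(0)) for v in vs])
p=cv2.imread('pics/s2full.png')
cv2.imwrite('pics/s2.png',cv2.resize(p[160:285,180:300],None,fx=4.7,fy=4.7,interpolation=cv2.INTER_CUBIC))
"
```

```text
262 [(196, np.float64(609.0), np.float64(-137.0), np.float64(278.0)), (199, np.float64(621.0), np.float64(-136.0), np.float64(279.0)), (202, np.float64(632.0), np.float64(-134.0), np.float64(280.0)), (205, np.float64(639.0), np.float64(-134.0), np.float64(278.0)), (208, np.float64(641.0), np.float64(-134.0), np.float64(273.0)), (211, np.float64(637.0), np.float64(-134.0), np.float64(264.0)), (214, np.float64(640.0), np.float64(-134.0), np.float64(259.0)), (217, np.float64(639.0), np.float64(-135.0), np.float64(252.0)), (220, np.float64(638.0), np.float64(-135.0), np.float64(245.0)), (223, np.float64(637.0), np.float64(-136.0), np.float64(238.0)), (226, np.float64(599.0), np.float64(-142.0), np.float64(204.0)), (229, np.float64(597.0), np.float64(-143.0), np.float64(195.0)), (232, np.float64(596.0), np.float64(-143.0), np.float64(187.0)), (235, np.float64(594.0), np.float64(-144.0), np.float64(179.0)), (238, np.float64(594.0), np.float64(-144.0), np.float64(172.0)), (241, np.float64(598.0), np.float64(-144.0), np.float64(167.0)), (244, np.float64(390.0), np.float64(-178.0), np.float64
[... 864 characters left out ...]
84, np.float64(577.0), np.float64(-182.0), np.float64(283.0)), (188, np.float64(572.0), np.float64(-184.0), np.float64(271.0)), (192, np.float64(600.0), np.float64(-179.0), np.float64(279.0)), (196, np.float64(612.0), np.float64(-177.0), np.float64(278.0)), (200, np.float64(188.0), np.float64(-267.0), np.float64(3.0)), (204, np.float64(208.0), np.float64(-264.0), np.float64(2.0)), (208, np.float64(614.0), np.float64(-178.0), np.float64(254.0)), (212, np.float64(250.0), np.float64(-257.0), np.float64(2.0)), (216, np.float64(270.0), np.float64(-254.0), np.float64(2.0)), (220, np.float64(291.0), np.float64(-251.0), np.float64(3.0)), (224, np.float64(309.0), np.float64(-248.0), np.float64(2.0))]
```

View pics/s2.png

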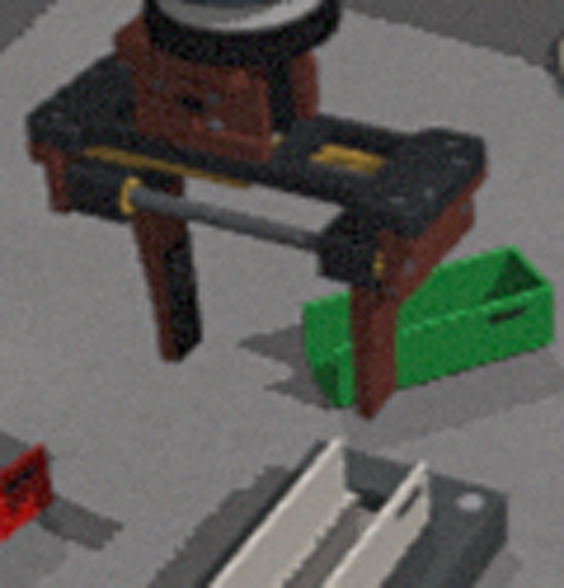

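The enlarged crop shows fingertips at about crop (175,355) and (370,412), level and straddling the splint's axis. By the camera they are at z≈155 while the state says 116. That is a ~38 mm disagreement to resolve.

```bash
python3 -c "
from h import *
for z in(116,145,153): print(z,px2w('scene',217.2,235.5,z).round(1),px2w('scene',258.7,247.7,z).round(1),(px2w('scene',217.2,235.5,z)+px2w('scene',258.7,247.7,z))/2)
p,d=read_camera('scene');W=cloud('scene',d)
m=(d>0)&(abs(W[...,0]-580)<70)&(abs(W[...,1]+195)<90)&(W[...,2]>100)&(W[...,2]<215)
P=W[m];print(len(P),P[:,2].min(),np.percentile(P[:,2],[.5,2]))
u=(P[:,:2]-[580,-195.6])@np.array([[.35,.937],[.937,-.35]]).T   # jaw axis, tool y
for a,b in((150,165),(165,185),(185,205)):
  k=(P[:,2]>=a)&(P[:,2]<b);x=u[k];print(a,k.sum(),'L',x[x[:,0]<0].min(0).round(0),x[x[:,0]<0].max(0).round(0),'R',x[x[:,0]>0].min(0).round(0),x[x[:,0]>0].max(0).round(0))
go(576.4,-185,60,69.5)
"
```

```text
116 [ 517.3 -255.3] [ 555.2 -158.7] [ 536.24405168 -206.99379298]
145 [ 556.  -244.2] [ 592.  -152.4] [ 574.01002803 -198.32768527]
153 [ 566.7 -241.2] [ 602.2 -150.7] [ 584.4282284  -195.93703487]
462 155.64363883435337 [156.47861587 158.3540165 ]
150 58 L [-51. -12.] [-41.  12.] R [44. -8.] [54. 14.]
165 148 L [-52.  -9.] [-41.  14.] R [ 45. -10.] [55. 13.]
185 173 L [-54. -12.] [-40.  14.] R [ 44. -11.] [57. 15.]
t 3.2 pos [ 580.2 -195.7  116.7] shift cm now [ 0.86 -0.77  5.66] after turn [ 0.9 -0.7  5.7] turn [ 0.31  0.02 -0.35] F [-0.2  0.1 -0.2] w 86.8 q6 [-0.38 -1.59]
```

Laterally the fingers match the state to about 1.5 mm. Only z is off, with the visible tips about 37 mm above the reported TCP. I'll descend to a height that is safe under either reading and watch the force.

step_arm --plan '[{"ax": 0.3, "ay": 0, "az": -0.4, "tx": 0.75, "ty": -0.8, "tz": 0, "gripper": 8.7}, {"ax": 0, "ay": 0, "az": 0, "tx": 0, "ty": 0, "tz": 2, "gripper": 8.7}, {"ax": 0, "ay": 0, "az": 0, "tx": 0, "ty": 0, "tz": 2, "gripper": 8.7}, {"ax": 0, "ay": 0, "az": 0, "tx": 0, "ty": 0, "tz": 2, "gripper": 8.7}, {"ax": 0, "ay": 0, "az": 0, "tx": 0, "ty": 0, "tz": 1, "gripper": 8.7}, {"ax": 0, "ay": 0, "az": 0, "tx": 0, "ty": 0, "tz": 0, "gripper": 8.7}, {"ax": 0, "ay": 0, "az": 0, "tx": 0, "ty": 0, "tz": 0, "gripper": 8.7}]'

```text
clock: 3.9
tool_pos: [579.4, -183.2, 55.8]
orientation: [0.82, 0.572, 0.005, 0.006]
ft_force: [-0.3, 0.2, 0.6]
grip_width: 86.7
```

```bash
cat >> h.py <<'E'
def tips(x,y,zlo,zhi,phi):  # visible finger extents by depth (scene)
    p,d=read_camera('scene');W=cloud('scene',d);a=np.radians(phi)
    u=(W[...,:2]-[x,y])@np.array([[np.cos(a),np.sin(a)],[np.sin(a),-np.cos(a)]]).T
    hsv=cv2.cvtColor(p,cv2.COLOR_BGR2HSV);dark=p.max(-1)<100
    m=(d>0)&(abs(u[...,0])<65)&(abs(u[...,1])<25)&(W[...,2]>zlo)&(W[...,2]<zhi)&dark
    for s in(-1,1):
        k=m&(s*u[...,0]>0)
        if k.any(): print('finger',s,k.sum(),'zmin',np.percentile(W[k][:,2],[0,2,5]).round(1),'jaw',np.percentile(u[k][:,0],[2,98]).round(1),'y',np.percentile(u[k][:,1],[2,98]).round(1))
    return p
E
python3 -c "
from h import *
s=robot.get_state()['tool_pos']
p=tips(s[0],s[1],36,130,69.5)
go(576.4,-185,36,69.5)
cv2.imwrite('pics/s3.png',cv2.resize(p[200:325,190:310],None,fx=4.7,fy=4.7,interpolation=cv2.INTER_CUBIC))
"
```

```text
finger -1 158 zmin [36.7 38.5 40.9] jaw [-50.5 -23.6] y [-20.   12.4]
finger 1 99 zmin [47.7 98.  99.4] jaw [46.  54.5] y [-11.6  12.6]
t 3.95 pos [ 579.5 -183.3   56. ] shift cm now [-0.27 -0.26  1.99] after turn [-0.3 -0.2  2. ] turn [ 0.89 -0.03  0.28] F [ 0.1  0.4 -0.2] w 87.1 q6 [-0.36 -1.58]
```

View pics/s3.png

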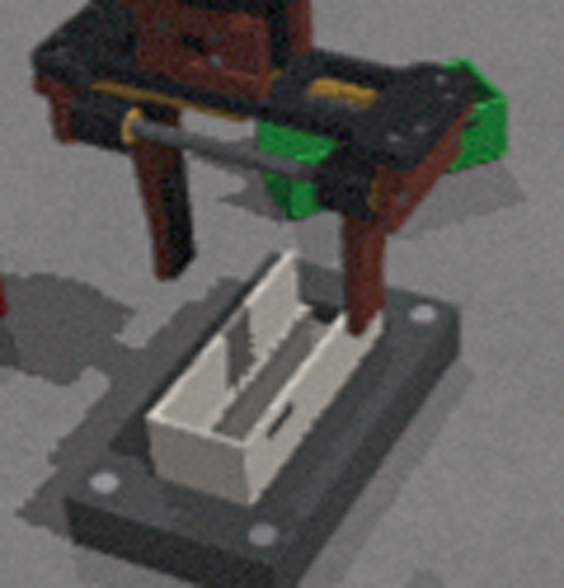

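The tips are about 40 mm above the reported TCP: visible ~97, reported 56. They straddle the splint, with the right finger at crop (365,325). I'll continue down, guarded by force.

step_arm --plan '[{"ax": 0.9, "ay": 0, "az": 0.3, "tx": -0.4, "ty": -0.25, "tz": 0, "gripper": 8.7}, {"ax": 0, "ay": 0, "az": 0, "tx": 0, "ty": 0, "tz": 1, "gripper": 8.7}, {"ax": 0, "ay": 0, "az": 0, "tx": 0, "ty": 0, "tz": 1, "gripper": 8.7}, {"ax": 0, "ay": 0, "az": 0, "tx": 0, "ty": 0, "tz": 0.5, "gripper": 8.7}, {"ax": 0, "ay": 0, "az": 0, "tx": 0, "ty": 0, "tz": 0.5, "gripper": 8.7}, {"ax": 0, "ay": 0, "az": 0, "tx": 0, "ty": 0, "tz": 0.3, "gripper": 8.7}, {"ax": 0, "ay": 0, "az": 0, "tx": 0, "ty": 0, "tz": 0.3, "gripper": 8.7}]'

```text
clock: 4.65
tool_pos: [576.7, -187.1, 19.5]
orientation: [0.822, 0.57, 0.001, 0.001]
ft_force: [0.3, 0.1, 0.3]
grip_width: 86.9
```

```bash
python3 -c "
from h import *
s=robot.get_state()['tool_pos']
p=tips(s[0],s[1],36,130,69.5)
go(576.4,-185,0,69.5)
"
```

```text
finger -1 308 zmin [36.5 39.5 46.6] jaw [-53.9 -18.7] y [-19.  16.]
finger 1 208 zmin [37.  40.1 42.6] jaw [25.2 57.5] y [-11.6  13.3]
t 4.7 pos [ 576.3 -187.    18.8] shift cm now [ 0.18 -0.06  1.88] after turn [ 0.2 -0.1  1.9] turn [ 0.05 -0.04 -0.07] F [-0.5 -0.2 -1.6] w 87.0 q6 [-0.37 -1.58]
```

There is no contact at reported z=19, which is below the mould top. So the state's z is about 39 mm low and the pictures are right. I'll go down another 20 mm in small steps.

step_arm --plan '[{"ax": 0, "ay": 0, "az": 0, "tx": 0, "ty": 0, "tz": 0.6, "gripper": 8.7}, {"ax": 0, "ay": 0, "az": 0, "tx": 0, "ty": 0, "tz": 0.5, "gripper": 8.7}, {"ax": 0, "ay": 0, "az": 0, "tx": 0, "ty": 0, "tz": 0.3, "gripper": 8.7}, {"ax": 0, "ay": 0, "az": 0, "tx": 0, "ty": 0, "tz": 0.2, "gripper": 8.7}, {"ax": 0, "ay": 0, "az": 0, "tx": 0, "ty": 0, "tz": 0, "gripper": 8.7}]'

```text
clock: 5.2
tool_pos: [576.4, -186.9, 1.4]
orientation: [0.822, 0.57, 0.001, 0.0]
ft_force: [0.5, -0.3, -0.1]
grip_width: 86.8
```

```bash
python3 -c "
from h import *
p,d=read_camera('scene')
go(576.4,-185,0,69.5)
cv2.imwrite('pics/s4.png',cv2.resize(p[210:335,190:310],None,fx=4.7,fy=4.7,interpolation=cv2.INTER_CUBIC))
"
```

```text
t 5.25 pos [ 576.5 -186.9    1.6] shift cm now [ 0.18 -0.08  0.16] after turn [ 0.2 -0.1  0.2] turn [ 0.08 -0.03 -0.06] F [-0.3 -0.1  1.1] w 86.9 q6 [-0.37 -1.58]
```

View pics/s4.png

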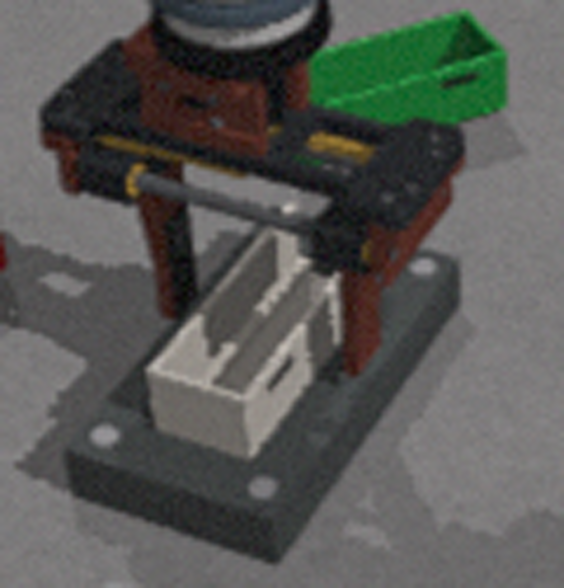

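The picture shows both fingers straddling the splint, with the right tip at crop (360,370), beside the wall and just above the mould top. I'll check the along-axis position by projection, then close.

```bash
python3 -c "
from h import *
f=lambda X:((w2px('scene',X)-[190,210])*4.7).round(0)
a=np.radians(69.5);j=np.array([np.cos(a),np.sin(a)])
for z in(34,40,46):
  print(z,'R tip',f([*(np.array([576.5,-186.9])+50*j),z]),'L tip',f([*(np.array([576.5,-186.9])-50*j),z]))
l=np.array([np.sin(a),-np.cos(a)]);c=np.array([576.5,-184.9])
print('wall top ends R',f([*(c+25*j+65*l),62]),f([*(c+25*j-65*l),62]),'L',f([*(c-25*j+65*l),62]))
"
```

```text
34 R tip [362. 370.] L tip [174. 312.]
40 R tip [361. 360.] L tip [173. 302.]
46 R tip [360. 351.] L tip [171. 293.]
wall top ends R [244. 401.] [379. 228.] L [145. 369.]
```

step_arm --plan '[{"ax": 0, "ay": 0, "az": 0, "tx": 0.15, "ty": -0.1, "tz": 0.2, "gripper": 8.7}, {"ax": 0, "ay": 0, "az": 0, "tx": 0, "ty": 0, "tz": 0.1, "gripper": 8.7}, {"ax": 0, "ay": 0, "az": 0, "tx": 0, "ty": 0, "tz": 0, "gripper": 8.7}]'

```text
clock: 5.55
tool_pos: [576.4, -185.1, -1.0]
orientation: [0.822, 0.57, 0.001, 0.001]
ft_force: [0.3, -0.3, -0.4]
grip_width: 87.1
```

step_arm --plan '[{"ax": 0, "ay": 0, "az": 0, "tx": 0, "ty": 0, "tz": 0, "gripper": 6.5}, {"ax": 0, "ay": 0, "az": 0, "tx": 0, "ty": 0, "tz": 0, "gripper": 5.5}, {"ax": 0, "ay": 0, "az": 0, "tx": 0, "ty": 0, "tz": 0, "gripper": 4.5}, {"ax": 0, "ay": 0, "az": 0, "tx": 0, "ty": 0, "tz": 0, "gripper": 4.0}, {"ax": 0, "ay": 0, "az": 0, "tx": 0, "ty": 0, "tz": 0, "gripper": 4.0}, {"ax": 0, "ay": 0, "az": 0, "tx": 0, "ty": 0, "tz": 0, "gripper": 4.0}, {"ax": 0, "ay": 0, "az": 0, "tx": 0, "ty": 0, "tz": 0, "gripper": 4.0}, {"ax": 0, "ay": 0, "az": 0, "tx": 0, "ty": 0, "tz": 0, "gripper": 4.0}]' --squeeze 20

```text
clock: 6.35
tool_pos: [576.6, -185.3, -0.5]
orientation: [0.822, 0.57, 0.001, 0.001]
ft_force: [-0.0, 0.7, -0.6]
grip_width: 49.5
```

Gripped at 49.5 mm width. Now I'll lift.

step_arm --plan '[{"ax": 0, "ay": 0, "az": 0, "tx": 0, "ty": 0, "tz": -0.5, "gripper": 4.0}, {"ax": 0, "ay": 0, "az": 0, "tx": 0, "ty": 0, "tz": -1, "gripper": 4.0}, {"ax": 0, "ay": 0, "az": 0, "tx": 0, "ty": 0, "tz": -1, "gripper": 4.0}, {"ax": 0, "ay": 0, "az": 0, "tx": 0, "ty": 0, "tz": -2, "gripper": 4.0}, {"ax": 0, "ay": 0, "az": 0, "tx": 0, "ty": 0, "tz": -2, "gripper": 4.0}, {"ax": 0, "ay": 0, "az": 0, "tx": 0, "ty": 0, "tz": -2, "gripper": 4.0}, {"ax": 0, "ay": 0, "az": 0, "tx": 0, "ty": 0, "tz": -1, "gripper": 4.0}, {"ax": 0, "ay": 0, "az": 0, "tx": 0, "ty": 0, "tz": 0, "gripper": 4.0}, {"ax": 0, "ay": 0, "az": 0, "tx": 0, "ty": 0, "tz": 0, "gripper": 4.0}]'

```text
clock: 7.25
tool_pos: [576.4, -185.2, 102.3]
orientation: [0.822, 0.57, 0.002, 0.002]
ft_force: [-0.4, -0.1, -0.9]
grip_width: 50.1
```

```bash
python3 -c "
from h import *
go(528.0,102.5,90,-9.9)
p,d=read_camera('scene');W=cloud('scene',d);s=robot.get_state()['tool_pos']
m=(d>0)&(np.hypot(W[...,0]-s[0],W[...,1]-s[1])<85)&(W[...,2]>75)&(W[...,2]<160)&(p.min(-1)>110)
print(m.sum(),rect(W[m][:,:2]),np.percentile(W[m][:,2],[1,5,95,99]))
"
```

```text
t 7.25 pos [ 576.4 -185.2  102.3] shift cm now [ 25.24 -14.64   1.17] after turn [ -9.7 -27.5   1.2] turn [ 0.2  -0.21 79.34] F [-0.4 -0.1 -0.9] w 50.1 q6 [-0.37 -1.58]
410 ((578.3598022460938, -182.99298095703125), (49.64021682739258, 129.06141662597656), 69.31940460205078) [129.03539568 130.79293957 157.66682796 159.80879238]
```

step_arm --plan '[{"ax": 0, "ay": 0, "az": 7.9, "tx": 0, "ty": 0, "tz": 0, "gripper": 4.0}, {"ax": 0, "ay": 0, "az": 7.9, "tx": 0, "ty": 0, "tz": 0, "gripper": 4.0}, {"ax": 0, "ay": 0, "az": 7.9, "tx": 0, "ty": 0, "tz": 0, "gripper": 4.0}, {"ax": 0, "ay": 0, "az": 7.9, "tx": 0, "ty": 0, "tz": 0, "gripper": 4.0}, {"ax": 0, "ay": 0, "az": 7.9, "tx": 0, "ty": 0, "tz": 0, "gripper": 4.0}, {"ax": 0, "ay": 0, "az": 7.9, "tx": 0, "ty": 0, "tz": 0, "gripper": 4.0}, {"ax": 0, "ay": 0, "az": 7.9, "tx": 0, "ty": 0, "tz": 0, "gripper": 4.0}, {"ax": 0, "ay": 0, "az": 7.9, "tx": 0, "ty": 0, "tz": 0, "gripper": 4.0}, {"ax": 0, "ay": 0, "az": 7.9, "tx": 0, "ty": 0, "tz": 0, "gripper": 4.0}, {"ax": 0, "ay": 0, "az": 7.9, "tx": 0, "ty": 0, "tz": 0, "gripper": 4.0}, {"ax": 0, "ay": 0, "az": 0, "tx": 0, "ty": 0, "tz": 0, "gripper": 4.0}]'

```text
clock: 8.4
tool_pos: [569.3, -182.4, 84.8]
orientation: [0.994, -0.111, -0.01, -0.003]
ft_force: [0.3, 0.1, -1.7]
grip_width: 49.7
```

```bash
python3 -c "
from h import *
go(528.0,102.5,90,-9.9)
"
```

```text
t 8.4 pos [ 569.3 -182.4   84.8] shift cm now [-10.33 -26.88  -0.2 ] after turn [ -9.  -27.4  -0.5] turn [-0.24  1.21 -2.87] F [ 0.3  0.1 -1.7] w 49.7 q6 [-0.37 -0.14]
```

step_arm --plan '[{"ax": -0.2, "ay": 1.2, "az": -2.9, "tx": 0, "ty": 0, "tz": -0.5, "gripper": 4.0}, {"ax": 0, "ay": 0, "az": 0, "tx": -1.2, "ty": -3.6, "tz": 0, "gripper": 4.0}, {"ax": 0, "ay": 0, "az": 0, "tx": -1.2, "ty": -3.6, "tz": 0, "gripper": 4.0}, {"ax": 0, "ay": 0, "az": 0, "tx": -1.2, "ty": -3.6, "tz": 0, "gripper": 4.0}, {"ax": 0, "ay": 0, "az": 0, "tx": -1.2, "ty": -3.6, "tz": 0, "gripper": 4.0}, {"ax": 0, "ay": 0, "az": 0, "tx": -1.2, "ty": -3.6, "tz": 0, "gripper": 4.0}, {"ax": 0, "ay": 0, "az": 0, "tx": -1.2, "ty": -3.6, "tz": 0, "gripper": 4.0}, {"ax": 0, "ay": 0, "az": 0, "tx": -0.9, "ty": -2.9, "tz": 0, "gripper": 4.0}, {"ax": 0, "ay": 0, "az": 0, "tx": -0.9, "ty": -2.9, "tz": 0, "gripper": 4.0}, {"ax": 0, "ay": 0, "az": 0, "tx": 0, "ty": 0, "tz": 0, "gripper": 4.0}, {"ax": 0, "ay": 0, "az": 0, "tx": 0, "ty": 0, "tz": 0, "gripper": 4.0}]'

```text
clock: 9.5
tool_pos: [515.0, 111.9, 79.5]
orientation: [0.998, -0.064, -0.007, -0.001]
ft_force: [0.4, 0.5, -1.2]
grip_width: 49.9
```

```bash
python3 -c "
from h import *
go(528.0,102.5,-11,-9.9)
"
```

```text
t 9.5 pos [515.  111.9  79.5] shift cm now [1.54 0.77 9.03] after turn [1.4 0.7 9.1] turn [-0.    0.84  2.61] F [ 0.4  0.5 -1.2] w 49.9 q6 [0.15 0.27]
```

step_arm --plan '[{"ax": 0, "ay": 0.8, "az": 2.6, "tx": 0, "ty": 0, "tz": 0, "gripper": 4.0}, {"ax": 0, "ay": 0, "az": 0, "tx": 0.7, "ty": 0.4, "tz": 0.5, "gripper": 4.0}, {"ax": 0, "ay": 0, "az": 0, "tx": 0.7, "ty": 0.3, "tz": 1, "gripper": 4.0}, {"ax": 0, "ay": 0, "az": 0, "tx": 0, "ty": 0, "tz": 1.5, "gripper": 4.0}, {"ax": 0, "ay": 0, "az": 0, "tx": 0, "ty": 0, "tz": 1.5, "gripper": 4.0}, {"ax": 0, "ay": 0, "az": 0, "tx": 0, "ty": 0, "tz": 1, "gripper": 4.0}, {"ax": 0, "ay": 0, "az": 0, "tx": 0, "ty": 0, "tz": 0, "gripper": 4.0}, {"ax": 0, "ay": 0, "az": 0, "tx": 0, "ty": 0, "tz": 0, "gripper": 4.0}]'

```text
clock: 10.3
tool_pos: [527.4, 96.7, 15.1]
orientation: [0.996, -0.085, -0.004, 0.001]
ft_force: [0.7, 0.0, -2.2]
grip_width: 49.7
```

```bash
python3 -c "
from h import *
go(528.0,102.5,-11,-9.9)
p,d=read_camera('scene');W=cloud('scene',d)
cv2.imwrite('pics/s5.png',cv2.resize(p[170:330,310:490],None,fx=3.6,fy=3.6,interpolation=cv2.INTER_CUBIC))
f=lambda X:((w2px('scene',X)-[310,170])*3.6).round(0)
a=np.radians(-9.9);X=np.array([np.cos(a),np.sin(a)]);Y=np.array([-X[1],X[0]]);c=np.array([529.4,110.4])
print([f([*(c+sx*52*X+sy*92*Y),6]) for sx,sy in((1,1),(1,-1),(-1,-1),(-1,1))])
"
```

```text
t 10.3 pos [527.4  96.7  15.1] shift cm now [-0.02 -0.59  2.61] after turn [-0.  -0.6  2.6] turn [0.19 0.43 0.18] F [ 0.7  0.  -2.2] w 49.7 q6 [0.12 0.29]
[array([389., 484.]), array([ 92., 437.]), array([117., 334.]), array([392., 375.])]
```

View pics/s5.png

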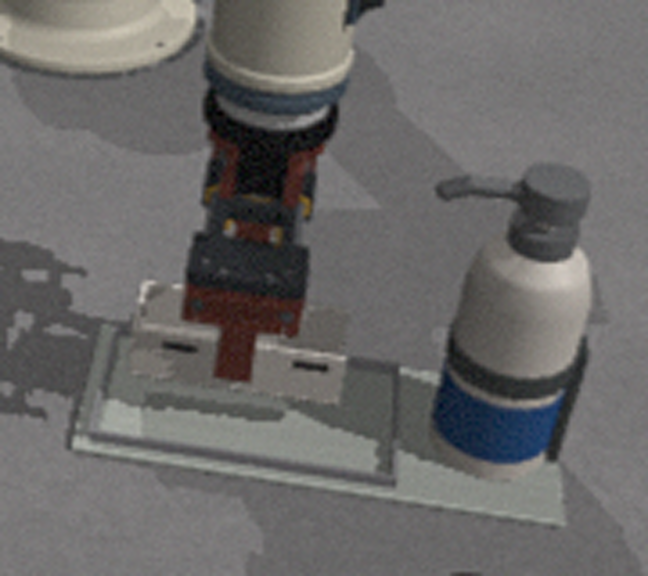

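The crop shows the splint held level over the tray, with its lower edge at (135–340, 375–400), inside the rim at (92–390, 334–484), and clear of the spout tip at (440,190). I'll centre it and lower.

step_arm --plan '[{"ax": 0.2, "ay": 0.4, "az": 0.2, "tx": 0, "ty": -0.6, "tz": 0, "gripper": 4.0}, {"ax": 0, "ay": 0, "az": 0, "tx": 0, "ty": 0, "tz": 0.6, "gripper": 4.0}, {"ax": 0, "ay": 0, "az": 0, "tx": 0, "ty": 0, "tz": 0.6, "gripper": 4.0}, {"ax": 0, "ay": 0, "az": 0, "tx": 0, "ty": 0, "tz": 0.4, "gripper": 4.0}, {"ax": 0, "ay": 0, "az": 0, "tx": 0, "ty": 0, "tz": 0.3, "gripper": 4.0}, {"ax": 0, "ay": 0, "az": 0, "tx": 0, "ty": 0, "tz": 0.2, "gripper": 4.0}, {"ax": 0, "ay": 0, "az": 0, "tx": 0, "ty": 0, "tz": 0, "gripper": 4.0}, {"ax": 0, "ay": 0, "az": 0, "tx": 0, "ty": 0, "tz": 0, "gripper": 4.0}]'

```text
clock: 11.15
tool_pos: [529.6, 104.0, -5.5]
orientation: [0.996, -0.086, 0.002, -0.001]
ft_force: [-0.2, 0.3, -1.1]
grip_width: 49.8
```

```bash
python3 -c "
from h import *
go(528.0,102.5,-11.5,-9.9)
"
```

```text
t 11.15 pos [529.6 104.   -5.5] shift cm now [-0.13  0.18  0.6 ] after turn [-0.1  0.2  0.6] turn [-0.1  -0.21  0.03] F [-0.2  0.3 -1.1] w 49.8 q6 [0.13 0.3 ]
```

step_arm --plan '[{"ax": -0.1, "ay": -0.2, "az": 0, "tx": 0, "ty": 0, "tz": 0.2, "gripper": 4.0}, {"ax": 0, "ay": 0, "az": 0, "tx": 0, "ty": 0, "tz": 0.2, "gripper": 4.0}, {"ax": 0, "ay": 0, "az": 0, "tx": 0, "ty": 0, "tz": 0.1, "gripper": 4.0}, {"ax": 0, "ay": 0, "az": 0, "tx": 0, "ty": 0, "tz": 0, "gripper": 4.0}, {"ax": 0, "ay": 0, "az": 0, "tx": 0, "ty": 0, "tz": 0, "gripper": 4.0}]'

```text
clock: 11.65
tool_pos: [530.0, 103.9, -10.5]
orientation: [0.996, -0.086, 0.0, 0.0]
ft_force: [0.8, 0.5, -0.9]
grip_width: 49.9
```

step_arm --plan '[{"ax": 0, "ay": 0, "az": 0, "tx": 0, "ty": 0, "tz": 0.1, "gripper": 4.0}, {"ax": 0, "ay": 0, "az": 0, "tx": 0, "ty": 0, "tz": 0, "gripper": 4.0}, {"ax": 0, "ay": 0, "az": 0, "tx": 0, "ty": 0, "tz": 0, "gripper": 4.0}]'

```text
clock: 11.95
tool_pos: [530.2, 104.0, -11.3]
orientation: [0.996, -0.086, 0.001, 0.0]
ft_force: [-0.0, 1.2, -1.3]
grip_width: 49.5
```

step_arm --plan '[{"ax": 0, "ay": 0, "az": 0, "tx": 0, "ty": 0, "tz": 0.1, "gripper": 4.0}, {"ax": 0, "ay": 0, "az": 0, "tx": 0, "ty": 0, "tz": 0.05, "gripper": 4.0}, {"ax": 0, "ay": 0, "az": 0, "tx": 0, "ty": 0, "tz": 0, "gripper": 4.0}]'

```text
clock: 12.25
tool_pos: [530.4, 104.0, -11.4]
orientation: [0.996, -0.086, 0.001, -0.0]
ft_force: [-0.4, -0.8, -0.4]
grip_width: 49.9
```

step_arm --plan '[{"ax": 0, "ay": 0, "az": 0, "tx": 0, "ty": 0, "tz": 0.1, "gripper": 4.0}, {"ax": 0, "ay": 0, "az": 0, "tx": 0, "ty": 0, "tz": 0, "gripper": 4.0}]'

```text
clock: 12.45
tool_pos: [530.7, 104.0, -11.4]
orientation: [0.996, -0.086, 0.001, -0.0]
ft_force: [-1.1, -0.5, -1.1]
grip_width: 49.6
```

step_arm --plan '[{"ax": 0, "ay": 0, "az": 0, "tx": 0, "ty": 0, "tz": 0.2, "gripper": 4.0}, {"ax": 0, "ay": 0, "az": 0, "tx": 0, "ty": 0, "tz": 0, "gripper": 4.0}]'

```text
clock: 12.65
tool_pos: [531.2, 104.2, -11.3]
orientation: [0.996, -0.086, 0.002, -0.0]
ft_force: [0.1, 0.9, -0.9]
grip_width: 50.0
```

```bash
python3 -c "
from h import *
go(528.0,102.5,-11.5,-9.9)
"
```

```text
t 12.65 pos [531.2 104.2 -11.3] shift cm now [-0.28  0.22  0.02] after turn [-0.3  0.2  0. ] turn [-0.06 -0.23  0.02] F [ 0.1  0.9 -0.9] w 50.0 q6 [0.13 0.3 ]
```

The height has stopped at −11.3, where the tray floor is expected (−11.5), and it does not move under further commands. That means contact, so I'll release.

step_arm --plan '[{"ax": 0, "ay": 0, "az": 0, "tx": 0, "ty": 0, "tz": 0, "gripper": 5.3}, {"ax": 0, "ay": 0, "az": 0, "tx": 0, "ty": 0, "tz": 0, "gripper": 6.0}, {"ax": 0, "ay": 0, "az": 0, "tx": 0, "ty": 0, "tz": 0, "gripper": 7.0}, {"ax": 0, "ay": 0, "az": 0, "tx": 0, "ty": 0, "tz": 0, "gripper": 7.0}, {"ax": 0, "ay": 0, "az": 0, "tx": 0, "ty": 0, "tz": 0, "gripper": 7.0}]'

```text
clock: 13.15
tool_pos: [531.1, 104.2, -12.7]
orientation: [0.996, -0.086, 0.002, -0.0]
ft_force: [0.0, 0.0, 0.2]
grip_width: 69.9
```

```bash
python3 -c "
from h import *
go(531,104,150,-9.9)
p,d=read_camera('scene')
"
```

```text
t 13.15 pos [531.1 104.2 -12.7] shift cm now [  0.05   0.   -16.27] after turn [ -0.    0.  -16.3] turn [-0.06 -0.2   0.03] F [0.  0.  0.2] w 69.9 q6 [0.13 0.3 ]
```

step_arm --plan '[{"ax": 0, "ay": 0, "az": 0, "tx": 0, "ty": 0, "tz": -1, "gripper": 7.0}, {"ax": 0, "ay": 0, "az": 0, "tx": 0, "ty": 0, "tz": -2, "gripper": 7.0}, {"ax": 0, "ay": 0, "az": 0, "tx": 0, "ty": 0, "tz": -3, "gripper": 7.0}, {"ax": 0, "ay": 0, "az": 0, "tx": 0, "ty": 0, "tz": -3, "gripper": 7.0}, {"ax": 0, "ay": 0, "az": 0, "tx": 0, "ty": 0, "tz": -3, "gripper": 6.0}, {"ax": 0, "ay": 0, "az": 0, "tx": 0, "ty": 0, "tz": -3, "gripper": 4.0}, {"ax": 0, "ay": 0, "az": 0, "tx": 0, "ty": 0, "tz": -3, "gripper": 2.0}, {"ax": 0, "ay": 0, "az": 0, "tx": 0, "ty": 0, "tz": -3, "gripper": 0}, {"ax": 0, "ay": 0, "az": 0, "tx": 0, "ty": 0, "tz": -3, "gripper": 0}, {"ax": 0, "ay": 0, "az": 0, "tx": 0, "ty": 0, "tz": -1, "gripper": 0}, {"ax": 0, "ay": 0, "az": 0, "tx": 0, "ty": 0, "tz": 0, "gripper": 0}]'

```text
clock: 14.3
tool_pos: [528.7, 103.9, 253.2]
orientation: [0.996, -0.086, 0.003, -0.001]
ft_force: [-0.1, -0.2, -0.5]
grip_width: 17.3
```

```bash
python3 -c "
from h import *
go(555.4,257.3,235,-9.9)
p,d=read_camera('scene');W=cloud('scene',d)
m=(d>0)&(abs(W[...,0]-530)<75)&(abs(W[...,1]-104)<90)&(W[...,2]>38)&(W[...,2]<70)
print('splint',rect(W[m][:,:2]),np.percentile(W[m][:,2],[50,95,99]),m.sum())
m=(np.hypot(W[...,0]-556,W[...,1]-257)<30)&(W[...,2]>203)&(W[...,2]<212);print('cap',m.sum(),cv2.minEnclosingCircle(W[m][:,:2].astype(np.float32)),W[m].mean(0))
cv2.imwrite('pics/s6.png',cv2.resize(p[90:330,310:490],None,fx=2.5,fy=2.5,interpolation=cv2.INTER_CUBIC))
"
```

```text
t 14.3 pos [528.7 103.9 253.2] shift cm now [-1.000e-02 -1.557e+01  1.850e+00] after turn [ -0.  -15.6   1.8] turn [-0.11 -0.36  0.03] F [-0.1 -0.2 -0.5] w 17.3 q6 [0.13 0.3 ]
splint ((532.83251953125, 105.37330627441406), (129.65972900390625, 56.358489990234375), 80.1622314453125) [46.79621488 53.08948032 53.7951661 ] 694
cap 175 ((555.8023681640625, 257.0880126953125), 20.75127410888672) [557.79653831 256.23699802 206.62885004]
```

View pics/s6.png

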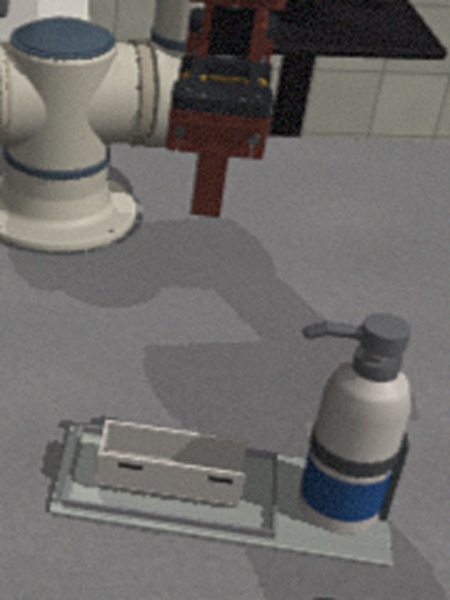

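The picture shows the splint lying flat inside the tray at (100–245, 425–500), open side up. Depth gives the centre as (532,105), yaw 80.2° and top ≈52 mm. The cap is up, centred at (555.5,257). I'll move over it.

step_arm --plan '[{"ax": -0.1, "ay": -0.4, "az": 0, "tx": 0, "ty": -2.6, "tz": 0, "gripper": 0}, {"ax": 0, "ay": 0, "az": 0, "tx": 0, "ty": -2.6, "tz": 0, "gripper": 0}, {"ax": 0, "ay": 0, "az": 0, "tx": 0, "ty": -2.6, "tz": 0, "gripper": 0}, {"ax": 0, "ay": 0, "az": 0, "tx": 0, "ty": -2.6, "tz": 0, "gripper": 0}, {"ax": 0, "ay": 0, "az": 0, "tx": 0, "ty": -2.6, "tz": 0, "gripper": 0}, {"ax": 0, "ay": 0, "az": 0, "tx": 0, "ty": -2.6, "tz": 0, "gripper": 0}, {"ax": 0, "ay": 0, "az": 0, "tx": 0, "ty": 0, "tz": 0, "gripper": 0}, {"ax": 0, "ay": 0, "az": 0, "tx": 0, "ty": 0, "tz": 0, "gripper": 0}, {"ax": 0, "ay": 0, "az": 0, "tx": 0, "ty": 0, "tz": 0, "gripper": 0}]'

```text
clock: 15.25
tool_pos: [552.0, 260.0, 232.1]
orientation: [0.996, -0.087, -0.013, 0.006]
ft_force: [-0.3, -0.6, -0.4]
grip_width: 0.2
```

```bash
python3 -c "
from h import *
go(555.4,257.3,185,-9.9)
p,d=read_camera('scene');W=cloud('scene',d)
m=(d>0)&(np.hypot(W[...,0]-557,W[...,1]-258)<45)&(W[...,2]>260)&(W[...,2]<345)
for lo in range(270,345,15):
  k=m&(W[...,2]>=lo)&(W[...,2]<lo+15)
  if k.any(): print(lo,k.sum(),W[k].mean(0).round(1),rect(W[k][:,:2]),W[k][:,2].min())
"
```

```text
t 15.25 pos [552.  260.  232.1] shift cm now [0.5  0.14 4.7 ] after turn [0.4 0.2 4.7] turn [ 0.84  1.45 -0.13] F [-0.3 -0.6 -0.4] w 0.2 q6 [0.38 0.56]
270 83 [561.2 257.9 279. ] ((555.4052124023438, 260.5802001953125), (23.370365142822266, 22.082561492919922), 79.28656768798828) 271.94681208385134
285 101 [561.6 258.7 292.4] ((559.00146484375, 256.2557067871094), (28.554819107055664, 15.436936378479004), 44.15085220336914) 285.15297314678224
300 97 [564.3 258.1 307.4] ((561.9019165039062, 255.74996948242188), (28.45267105102539, 14.5192232131958), 42.796630859375) 300.0710621440931
315 4 [568.1 263.4 315.4] ((567.9201049804688, 263.0335693359375), (12.378077507019043, 1.997462272644043), 73.4412841796875) 315.10386027668955
```

step_arm --plan '[{"ax": 0.8, "ay": 1.4, "az": 0, "tx": 0, "ty": 0, "tz": 0, "gripper": 0}, {"ax": 0, "ay": 0, "az": 0, "tx": 0.4, "ty": 0.2, "tz": 1, "gripper": 0}, {"ax": 0, "ay": 0, "az": 0, "tx": 0, "ty": 0, "tz": 1.5, "gripper": 0}, {"ax": 0, "ay": 0, "az": 0, "tx": 0, "ty": 0, "tz": 1.5, "gripper": 0}, {"ax": 0, "ay": 0, "az": 0, "tx": 0, "ty": 0, "tz": 0, "gripper": 0}, {"ax": 0, "ay": 0, "az": 0, "tx": 0, "ty": 0, "tz": 0, "gripper": 0}]'

```text
clock: 15.9
tool_pos: [556.7, 250.9, 190.1]
orientation: [0.996, -0.091, -0.0, 0.001]
ft_force: [0.2, -0.4, 0.5]
grip_width: 1.0
```

```bash
python3 -c "
from h import *
go(555.4,257.3,175,-9.9)
p,d=read_camera('scene');W=cloud('scene',d)
m=(d>0)&(np.hypot(W[...,0]-557,W[...,1]-258)<40)&(W[...,2]>214)&(W[...,2]<250)
print(m.sum(),W[m].mean(0).round(1),rect(W[m][:,:2]),W[m][:,2].min())
cv2.imwrite('pics/s7.png',cv2.resize(p[170:280,400:500],None,fx=5,fy=5,interpolation=cv2.INTER_CUBIC))
"
```

```text
t 15.9 pos [556.7 250.9 190.1] shift cm now [-0.24 -0.6   1.51] after turn [-0.2 -0.6  1.5] turn [ 0.1   0.   -0.54] F [ 0.2 -0.4  0.5] w 1.0 q6 [0.37 0.55]
113 [565.  249.1 240.7] ((558.2304077148438, 251.11802673339844), (22.80411148071289, 20.589956283569336), 80.09873962402344) 230.6283540210588
```

View pics/s7.png

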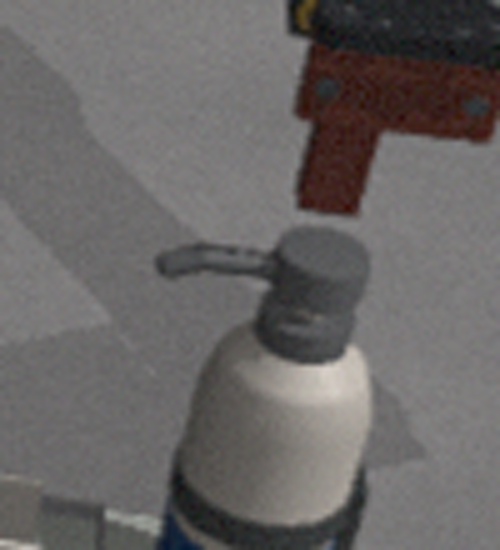

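The picture shows the closed fingers above the cap, with tips at crop (328,210), the cap top centre at (325,250) and the spout pointing left. I'll shift 6 mm in y and descend.

step_arm --plan '[{"ax": 0.1, "ay": 0, "az": 0, "tx": -0.2, "ty": -0.6, "tz": 0, "gripper": 0}, {"ax": 0, "ay": 0, "az": 0, "tx": 0, "ty": 0, "tz": 0.8, "gripper": 0}, {"ax": 0, "ay": 0, "az": 0, "tx": 0, "ty": 0, "tz": 0.5, "gripper": 0}, {"ax": 0, "ay": 0, "az": 0, "tx": 0, "ty": 0, "tz": 0, "gripper": 0}, {"ax": 0, "ay": 0, "az": 0, "tx": 0, "ty": 0, "tz": 0, "gripper": 0}]'

```text
clock: 16.45
tool_pos: [556.5, 258.0, 177.7]
orientation: [0.996, -0.091, 0.001, -0.001]
ft_force: [-0.6, -0.4, 0.2]
grip_width: 0.6
```

```bash
python3 -c "
from h import *
go(555.4,257.3,167,-9.9)
"
```

```text
t 16.45 pos [556.5 258.  177.7] shift cm now [-0.1   0.09  1.07] after turn [-0.1  0.1  1.1] turn [-0.08 -0.12 -0.54] F [-0.6 -0.4  0.2] w 0.6 q6 [0.38 0.56]
```

step_arm --plan '[{"ax": 0, "ay": 0, "az": 0, "tx": -0.1, "ty": 0, "tz": 0.4, "gripper": 0}, {"ax": 0, "ay": 0, "az": 0, "tx": 0, "ty": 0, "tz": 0.4, "gripper": 0}, {"ax": 0, "ay": 0, "az": 0, "tx": 0, "ty": 0, "tz": 0.3, "gripper": 0}, {"ax": 0, "ay": 0, "az": 0, "tx": 0, "ty": 0, "tz": 0.3, "gripper": 0}]'

```text
clock: 16.85
tool_pos: [555.8, 258.3, 164.2]
orientation: [0.996, -0.091, 0.002, -0.001]
ft_force: [-1.7, -0.2, 4.5]
grip_width: 0.4
```

step_arm --plan '[{"ax": 0, "ay": 0, "az": 0, "tx": 0, "ty": 0, "tz": 0.3, "gripper": 0}, {"ax": 0, "ay": 0, "az": 0, "tx": 0, "ty": 0, "tz": 0.3, "gripper": 0}, {"ax": 0, "ay": 0, "az": 0, "tx": 0, "ty": 0, "tz": 0.2, "gripper": 0}]'

```text
clock: 17.15
tool_pos: [555.9, 258.4, 159.0]
orientation: [0.996, -0.091, 0.003, -0.002]
ft_force: [-1.5, -0.9, 6.9]
grip_width: 0.3
```

step_arm --plan '[{"ax": 0, "ay": 0, "az": 0, "tx": 0, "ty": 0, "tz": 0.4, "gripper": 0}, {"ax": 0, "ay": 0, "az": 0, "tx": 0, "ty": 0, "tz": 0.3, "gripper": 0}, {"ax": 0, "ay": 0, "az": 0, "tx": 0, "ty": 0, "tz": 0.3, "gripper": 0}]'

```text
clock: 17.45
tool_pos: [556.3, 258.5, 157.4]
orientation: [0.996, -0.091, 0.007, -0.004]
ft_force: [-5.2, -1.3, 12.2]
grip_width: 0.5
```

step_arm --plan '[{"ax": 0, "ay": 0, "az": 0, "tx": 0, "ty": 0, "tz": 0.5, "gripper": 0}, {"ax": 0, "ay": 0, "az": 0, "tx": 0, "ty": 0, "tz": 0.4, "gripper": 0}]'

```text
clock: 17.65
tool_pos: [556.6, 258.7, 157.4]
orientation: [0.996, -0.091, 0.011, -0.006]
ft_force: [-5.5, -2.7, 12.8]
grip_width: 0.4
```

```bash
python3 -c "
from h import *
p,d=read_camera('scene');W=cloud('scene',d);s=robot.get_state();print(s['tool_pos'],s['ft_force'])
# spout height (up: 184..200) 
m=(d>0)&(np.hypot(W[...,0]-556,W[...,1]-257)>24)&(np.hypot(W[...,0]-548,W[...,1]-214)<32)&(W[...,2]>150)&(W[...,2]<215)
print('spout now',m.sum(),np.percentile(W[m][:,2],[5,50,95]))
W=cloud('scene',np.load('pics/scene0.npy'))
m=(np.hypot(W[...,0]-556,W[...,1]-257)>24)&(np.hypot(W[...,0]-548,W[...,1]-214)<32)&(W[...,2]>150)&(W[...,2]<215)
print('spout start',m.sum(),np.percentile(W[m][:,2],[5,50,95]))
"
```

```text
[556.60046265 258.66525833 157.35845253] [-6.96734444 -1.98422443 16.20443991]
spout now 156 [151.17120362 184.35928124 191.64921165]
spout start 155 [151.89091814 194.63703018 201.63253346]
```

The spout has dropped 10 mm and z holds at 157.4 with 12–16 N, so the cap is on its stop. Now I'll rise straight up and move clear.

step_arm --plan '[{"ax": 0, "ay": 0, "az": 0, "tx": 0, "ty": 0, "tz": -0.5, "gripper": 0}, {"ax": 0, "ay": 0, "az": 0, "tx": 0, "ty": 0, "tz": -0.5, "gripper": 0}, {"ax": 0, "ay": 0, "az": 0, "tx": 0, "ty": 0, "tz": -1, "gripper": 0}, {"ax": 0, "ay": 0, "az": 0, "tx": 0, "ty": 0, "tz": -2, "gripper": 0}, {"ax": 0, "ay": 0, "az": 0, "tx": 0, "ty": 0, "tz": -3, "gripper": 0}, {"ax": 0, "ay": 0, "az": 0, "tx": 0, "ty": 0, "tz": -3, "gripper": 0}, {"ax": 0, "ay": 0, "az": 0, "tx": 0, "ty": 0, "tz": 0, "gripper": 0}, {"ax": 0, "ay": 0, "az": 0, "tx": 0, "ty": 0, "tz": 0, "gripper": 0}, {"ax": 0, "ay": 0, "az": 0, "tx": 0, "ty": 0, "tz": 0, "gripper": 0}]'

```text
clock: 18.6
tool_pos: [553.9, 257.4, 259.4]
orientation: [0.996, -0.091, 0.01, -0.005]
ft_force: [-0.3, 0.7, -0.1]
grip_width: 0.5
```

```bash
python3 -c "
from h import *
p,d=read_camera('scene');W=cloud('scene',d);s=robot.get_state();print(s['clock'],s['tool_pos'],s['ft_force'],s['joint_vel'].round(3))
m=(d>0)&(np.hypot(W[...,0]-556,W[...,1]-257)>24)&(np.hypot(W[...,0]-548,W[...,1]-214)<32)&(W[...,2]>150)&(W[...,2]<215)
print('spout',np.percentile(W[m][:,2],[5,50,95]))
m=(np.hypot(W[...,0]-556,W[...,1]-257)<30)&(W[...,2]>190)&(W[...,2]<214);print('cap top',np.percentile(W[m][:,2],[50,95]))
m=(d>0)&(abs(W[...,0]-530)<75)&(abs(W[...,1]-104)<90)&(W[...,2]>38)&(W[...,2]<70)
print('splint',rect(W[m][:,:2]),np.percentile(W[m][:,2],[50,95]))
cv2.imwrite('pics/s8.png',p)
"
```

```text
18.65 [553.6917969  257.35072494 258.70327648] [ 0.6467452   0.67672534 -0.38147234] [-0.     0.005  0.011 -0.001  0.004 -0.001]
spout [151.50935419 194.48035727 201.18774161]
cap top [205.04412016 208.19843868]
splint ((532.1685791015625, 105.68509674072266), (129.75668334960938, 56.533241271972656), 79.18360137939453) [46.7695334 52.6430134]
```

View pics/s8.png

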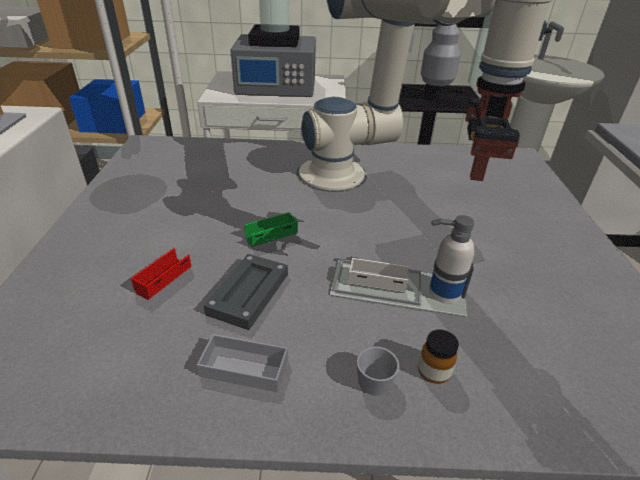

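The final view shows the splint flat in the tray at (378,277), the cap up at (462,225), the mould empty at (247,290), and the gripper clear. The cup (377,370), jar (440,356) and dish (243,362) are where they started.

```bash
python3 -c "
from bench import workorder
print(workorder.sign_off())"
```

```text
the job is handed in; nothing more can be done
None
```

The job is done and handed in at about 18.7 s. I lifted the white splint out of the mould and set it flat, open side up, in the drip tray. After letting go, I pressed the nozzle cap down to its stop and let it spring back.

**Last checks:**
- **Splint:** its centre is at about (532, 105) mm, with its long axis at 79–80° against the tray's 80°. The walls top out at about 52 mm (51 mm expected), so it sits on the tray floor inside the rim.
- **Cap:** under 12–16 N the spout had dropped 10 mm. After release it was back at its starting height, with the cap top at about 205–208 mm.
- **Surroundings:** the cup, jar and dish looked unmoved in the final picture, by eye only. The gripper is clear of everything, with no force on it.

**Disagreement found:** the reported TCP height was about 39 mm lower than the fingertips seen in the camera depth. There was no contact with the mould where the reported height predicted it, so I used the camera heights and force checks for z.

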